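Reset the drying cabinet's door stay to its widest hole

ROBOT

A 6-joint arm with a two-finger parallel gripper is mounted at the origin on the work surface. World frame = base frame: x ahead of the robot, y to its left, z up, the work surface at z = 0. Lengths are in m, angles in degrees, forces in N, time in s.
With the tool pointing down it reaches from about 0.375 to 0.9 m from the base axis. Payload 3.1 kg.
Tool frame: the origin (TCP) lies on the front face of the gripper's body, between the roots of the fingers; the fingertips stand 70 mm ahead of it and the grasp point (between the pads) lies 51 mm ahead of it (bot.tip_extent is the distance from the TCP to the fingertips, in m); z points along the fingers, x is the direction in which the jaws open and shut, and the axes are right-handed (so a half turn about z gives the same grasp; the last joint's range is limited). The gripper opens to 87 mm and grips with 3 to 60 N. Pads are 19 mm wide; open, the fingers measure 117 mm over their backs; the gripper's body (75 mm by 190 mm) begins 51 mm behind the grasp point.
Start: joints at [-75.373, 30.224, 82.088, -0, 67.689, -10.227], TCP at [0.263, -0.567, 0.292] pointing down, gripper open.
Joint ranges: [-176.69, 176.69], [-43.24, 126.21], [12.49, 139.97], [-82, 262], [0, 151.66], [-163.58, 163.58]. Speed limits (degrees/s): [159.86, 159.86, 180, 180, 180, 180].

INTERFACE

Orientations are given as a 3x3 rotation matrix whose columns are the frame's x, y, z axes.
In Python, from rig import bot, viewer, ticket gives the robot as it stands. The module is installed in compiled form; this text tells all that it offers.
- The arm moves only by the tool arm_command, never from a script. Its argument "targets" is a list of rows, each an object with "rot": the turn, a rotation vector about the tool's x, y, z in degrees, a list of three; "offset": the shift along the tool's x, y, z in cm, a list of three; "gripper": the closure, from 0 (fully open) to 1 (shut). A call has 1 to 8 rows; each row is the pose to reach, as a shift and turn from the pose commanded when the call began, along the tool's axes at that moment; what a row does not reach only later rows make up. A row lasts 1/10 s, in which the tool goes at most 50 mm and 8.59 degrees, less where a joint would pass 70% of its speed; a pose out of reach is approached as far as the arm can. A call with a gripper value outside its range is refused whole. The fingers move at their own pace and stop on an object; the grip force is fixed at half the most. Time passes only in rows, so rows that repeat a pose let the fingers close. It gives the time, the measured TCP pose, the force and the opening at its end, in the units of the state.
- bot.read_state(): the state, without advancing time (a new reading comes with each control period).
- viewer.capture(name): name is "side" or "top"; returns a dict with "frame" (400x640x3 uint8, red, green, blue), "fx", "fy", "cx", "cy" (pixels), "view" (4x4, takes a point from world to camera coordinates). Camera axes: x right, y down, z forward; pixel columns grow to the right and rows downward; lengths in m; the calibration is good to about 2 mm. A picture is of the moment at which its call begins. There is no depth.
- ticket.hand_in(): hands the job in, once; it reports no verdict.
The state is a dict: "time_s": time; "joint_positions": joint angles; "qvel": joint speeds; "tau": joint torques, N m; "position": TCP position; "tcp_rot": TCP orientation; "force": force on the tool from outside, world axes, zero at the start; "moment": the same for the moment, N m; "opening": opening from 0.0 (shut) to 1.0 (fully open).
Only numpy, scipy, OpenCV 4.12 (cv2) and the standard library are available. Lean on these libraries where they do the work, as an engineer would, in place of code of your own. Each camera call takes 0.05 s, during which the arm holds its last target. There are 200 camera calls.

TASK

Open the little drying cabinet wider for airing: lift its door stay off the pin and lay it down on the cabinet's roof beside the pin, let go of it, and swing the door wider by its post handle, without dragging it by the stay. Then take the stay up again and drop its last hole, the one next to the upright tab, fully down over the pin, so that it holds the door at the wider gap. Leave the boxes, jar and other things about as they stand.

Things in the scene. Friction and masses are not known exactly. Their poses are not given: they have to be found in the camera images.
- cabinet: White benchtop drying cabinet, 310 (x) x 190 (y) x 140 mm high, fixed in the episode. Origin: centre of its underside; z up, x along its width; its door is on its -y side. The flat roof is at z = 140 mm. On the roof stand one pin and two flat steel caps 18 mm across and 3 mm high.
- door (a joint): Opening angle of the framed clear door, rad: 0 shut, growing as it opens (clockwise from above), about 0.175 at the start, end stop 1.5. Upright hinge with light friction (0.25 N m): it stays where it is left. The door is 14 mm thick, its top edge level with the roof; it reaches from the hinge 232 mm along the cabinet's +x when shut; at angle q it points along (cos q, -sin q) in the cabinet's x, y.
- door_hinge (a point): Point on the hinge axis at roof height: cabinet frame (-85, -105, 140) mm. Its x axis points along the door towards the free end, z up.
- door_handle (a point): Centre of the part to grip on the door's steel post handle, 17 mm above the door's top edge: an upright round post, 16 mm across (18 at its head), rising 35 mm above the top edge, 215 mm from the hinge axis.
- pin_seat (a point): Steel pin standing on the roof: a shoulder 20 mm across and 10 mm high, and on it a pin 8 mm across and 13 mm high with a tapered tip. This point: on the pin's axis, on top of the shoulder (10 mm above the roof). It stands in one of three places, in the first, second or third hole of the stay at the start.
- stay: The stay: flat steel bar 24 mm wide, 6 mm thick, about 0.15 kg, with four holes and an upright tab at its tail. Origin: its pivot, mid thickness, 16 mm from the bar's near end; x runs along the bar to the tail (the bar ends at x = 224 mm), y across, z up. Seated, the bar lies level on the pin's shoulder, mid thickness 13 mm above the roof.
- stay_pivot (a point): Centre of the eye at the stay's near end, the stay's origin and axes. The eye (11 mm) turns loosely on a headed stud (8 mm shank, 20 mm head 5 mm above the bar, bar resting on a 10 mm high shoulder) on the door's top edge, 140 mm from the hinge axis. It stays captive there: the bar can be swung sideways, its tail lifted some 50 mm or lowered to the roof.
- stay_tab (a point): Centre of the upright tab at the stay's tail, to grip: 24 mm along the bar, 10 mm across, rising 27 mm above the bar's top face. The centre is at x = 211 mm, y = 0, z = 16 mm in the stay's frame (13 mm above the bar's top face). Axes as the stay's.
- hole4 (a point): Centre of the stay's last hole (the one next to the tab), mid thickness, 180 mm from the pivot along the bar. Axes as the stay's. The four through holes are 12 mm across, at 120, 140, 160 and 180 mm from the pivot.
- roof_box: Loose white gift box 50 x 50 x 36 mm on the roof, origin centre of underside. Bystander.
- box_side: Loose white gift box 60 x 60 x 45 mm on the table beside the cabinet's +x end, origin centre of underside. Bystander.
- bead_jar: Loose amber jar, 52 mm across, 70 mm high, on the table off the cabinet's hinge side, origin centre of underside. Bystander.
- box_low: Loose white box 85 x 85 x 40 mm, origin centre of underside. Bystander.
- ring_cone: Loose wooden ring cone 48 mm across, 78 mm high, origin centre of underside. Bystander.
- loupe: Loose black eyeglass loupe 40 mm across, 30 mm high, origin centre of underside. Bystander.
- mug: Loose white mug 76 mm across, 85 mm high, origin centre of underside. Bystander.

How it is judged:
By the outcome, as a careful person would: the job done as asked, in the order asked, and still so for the second after the job is handed in, with the robot touching nothing.
It also fails if it takes over 64 s, if anything falls off the work surface, if the arm or the gripper's body presses on something with over 40 N, if the wrist force passes 120 N, or if a joint passes its speed limit or range.

## Working session

There is one attempt and no reset: what is moved stays moved. The work goes in short steps, Python scripts to look and compute and a tool call to move; the robot and the scene stay as the last step left them, time stands still between calls to the robot, and variables do not carry over. Pictures are saved under pics/ and viewed, about 8 in all and at most 12, crops included, and the job is handed in when it is done.

Besides the shell and the picture viewer there is one more tool, called after "Emit:" by a JSON object that holds its "api" and its "payload", one argument or row to a line. arm_command: Moves the arm, as the interface text tells. Its arguments: {"type":"object","properties":{"targets":{"type":"array"}},"required":["targets"]}

```bash
mkdir -p pics; python3 - <<'E'
from rig import bot,viewer
import cv2,numpy as np
for n in("side","top"):
    c=viewer.capture(n); np.savez(f"pics/{n}0.npz",**c)
    cv2.imwrite(f"pics/{n}0.png",c["frame"][:,:,::-1])
    print(n,c["fx"],c["fy"],c["cx"],c["cy"]);print(np.round(c["view"],4).tolist())
s=bot.read_state();print(s["time_s"],s["position"],np.round(s["tcp_rot"],3).tolist(),s["opening"],s["force"])
E
```

```text
side 371.12887097594654 371.12887097594654 314.53911030039876 200.37329489923545
[[-0.9465, -0.3226, -0.0015, 0.5331], [-0.1881, 0.5557, -0.8098, 0.1982], [0.262, -0.7663, -0.5866, 1.1089], [0.0, 0.0, 0.0, 1.0]]
top 365.1577130013344 365.1577130013344 316.9792977921997 198.35496984476123
[[0.0125, -0.9998, -0.0185, 0.0038], [-0.994, -0.0104, -0.1089, 0.5722], [0.1087, 0.0198, -0.9939, 1.0444], [0.0, 0.0, 0.0, 1.0]]
0.1 [ 0.2625707  -0.56661297  0.29138285] [[0.42, -0.907, -0.0], [-0.907, -0.42, 0.002], [-0.002, -0.0, -1.0]] 0.9971563994919755 [ 0.1955841  -0.02614117 -0.54538696]
```

View pics/top0.png

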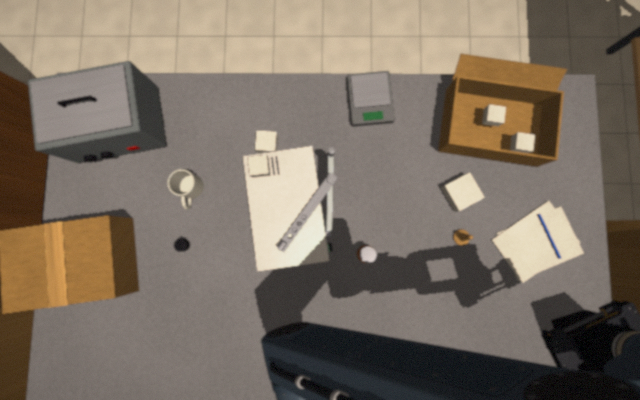

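View pics/side0.png

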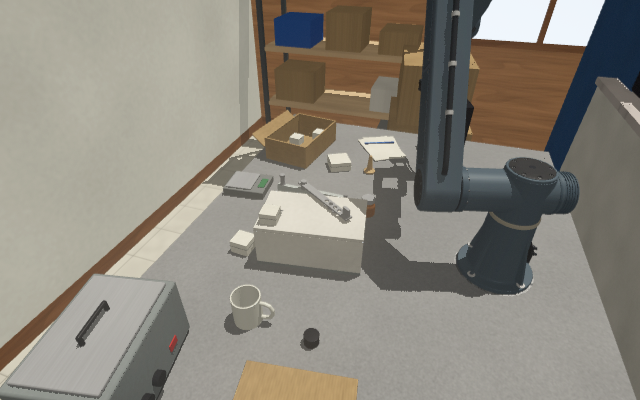

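The top view shows the cabinet roof spanning about (245..325, 147..270), with the door along its right side, its handle near (331,151) and the stay running from (333,181) to (281,246). Next I'll enlarge both views.

```bash
cat > h.py <<'E'
import numpy as np,cv2
from rig import bot,viewer
def load(n):
    return dict(np.load(n))
def grab(n,tag):
    c=viewer.capture(n); np.savez(f"pics/{n}{tag}.npz",**c); return c
def ray(c,px):
    V=c["view"];R=V[:3,:3];o=-R.T@V[:3,3]
    d=R.T@np.array([(px[0]-c["cx"])/c["fx"],(px[1]-c["cy"])/c["fy"],1]);return o,d
def onz(c,px,z):
    o,d=ray(c,px);return o+d*(z-o[2])/d[2]
def proj(c,p):
    q=c["view"][:3,:3]@np.asarray(p)+c["view"][:3,3];return np.array([c["fx"]*q[0]/q[2]+c["cx"],c["fy"]*q[1]/q[2]+c["cy"]])
def crop(c,x0,y0,w,h,k):
    im=cv2.resize(c["frame"][y0:y0+h,x0:x0+w,::-1],None,fx=k,fy=k,interpolation=cv2.INTER_CUBIC)
    for i in range(0,w,20): cv2.putText(im,str(x0+i),(i*k,8),0,.3,(0,0,255),1); cv2.line(im,(i*k,10),(i*k,16),(0,0,255),1)
    for j in range(0,h,20): cv2.putText(im,str(y0+j),(0,j*k+3),0,.3,(0,0,255),1); cv2.line(im,(20,j*k),(26,j*k),(0,0,255),1)
    return im
E
python3 - <<'E'
from h import *
a=crop(load("pics/top0.npz"),225,125,130,150,4)
b=crop(load("pics/side0.npz"),225,165,160,115,5)
cv2.imwrite("pics/ca.png",a);cv2.imwrite("pics/cb.png",b)
E
```

```text
(no output)
```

View pics/ca.png

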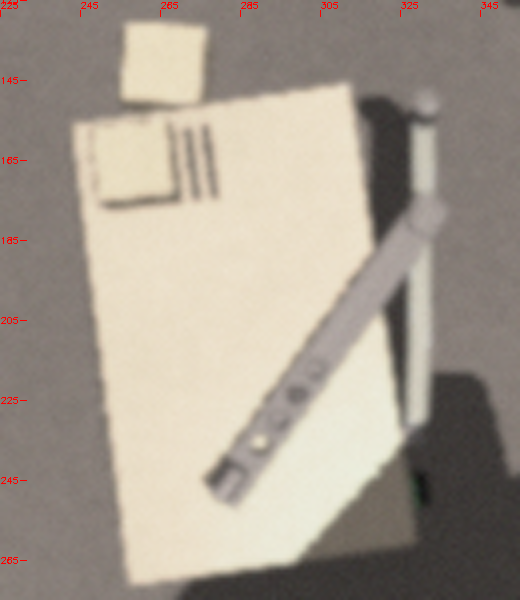

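View pics/cb.png

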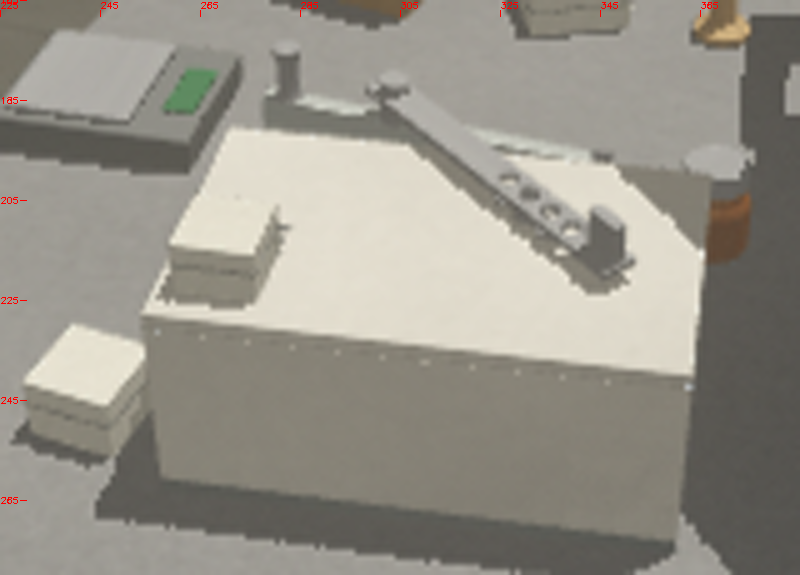

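The crops show the handle head at top (331.8,150.8) and the stud head at (332,178.3). The holes are at about (304,217), (299,223), (294,229) and (290,235), with the second one dark, so the pin is probably there. The tab is near (282,244).

```bash
python3 - <<'E'
from h import *
from scipy.optimize import least_squares
T=load("pics/top0.npz");S=load("pics/side0.npz")
cor={(.155,.095):((243,155.8),(253.6,228)),(.155,-.095):((312.5,145.5),(271,190.4)),(-.155,.095):((257,271.3),(363.6,239.6)),(-.155,-.095):((329.5,260.8),None)}
def W(p,x,y,z):
    c,s=np.cos(p[2]),np.sin(p[2]);return np.array([p[0]+c*x-s*y,p[1]+s*x+c*y,z])
def fit(use):
    def f(p):
        r=[]
        for k,(t,s) in cor.items():
            if 't' in use:r+=list(proj(T,W(p,*k,.14))-t)
            if 's' in use and s:r+=list(proj(S,W(p,*k,.14))-s)
        return r
    o=least_squares(f,[.5,.1,.05]);print(use,np.round(o.x,4),np.round(o.fun,1));return o.x
for u in('t','s','ts'):p=fit(u)
np.save("cab.npy",p)
def inv(w):
    c,s=np.cos(p[2]),np.sin(p[2]);d=w[:2]-p[:2];return np.array([c*d[0]+s*d[1],-s*d[0]+c*d[1]])*1000
for n,t,s,z in [("handle",(331.8,150.8),(282.6,174.6),.175),("stud",(332,178.3),(303,181.4),.161),("tabtop",(280.5,243.5),(346,207),.183),("h4",(290,235),(339,211),.156),("h3",(294,229),(335,207.5),.156),("h2",(299,223),(331,203.5),.156),("h1",(304,217),(327,201),.156)]:
    a=onz(T,t,z);b=onz(S,s,z);print(n,np.round(a,4),np.round(b,4),"cab",np.round(inv(a),1),np.round(inv(b),1))
q=.175;H=np.array([-85,-105])
for r in(215,140):print("model",r,H+r*np.array([np.cos(q),-np.sin(q)]))
E
```

```text
t [0.5355 0.0915 0.1555] [-0.2 -0.2  0.1 -0.1  0.1  0.1 -0.   0.2]
s [0.5346 0.0939 0.1628] [-0.5 -0.3 -0.3 -0.4  0.7  0.3]
ts [0.5353 0.0921 0.158 ] [-0.6 -0.  -0.4 -0.9 -0.2 -0.1 -0.  -0.9  0.   0.3  0.4 -0.  -0.1  0.1]
handle [ 0.6805 -0.0293  0.175 ] [ 0.6795 -0.0218  0.175 ] cab [ 124.3 -142.7] [ 124.5 -135.1]
stud [ 0.6109 -0.0307  0.161 ] [ 0.6107 -0.0252  0.161 ] cab [  55.3 -133.1] [  56.1 -127.7]
tabtop [0.4411 0.0971 0.183 ] [0.438  0.0918 0.183 ] cab [-92.2  19.8] [-96.2  15.1]
h4 [0.4628 0.0762 0.156 ] [0.4602 0.0818 0.156 ] cab [-74.1  -4.2] [-75.8   1.7]
h3 [0.4783 0.0662 0.156 ] [0.4759 0.0693 0.156 ] cab [-60.4 -16.6] [-62.2 -13.1]
h2 [0.4939 0.0536 0.156 ] [0.4927 0.0542 0.156 ] cab [-46.9 -31.5] [-48.  -30.7]
h1 [0.5096 0.0409 0.156 ] [0.5078 0.0459 0.156 ] cab [-33.5 -46.5] [-34.5 -41.3]
model 215 [ 126.71620586 -142.43324958]
model 140 [  52.86171545 -129.37513926]
```

Geometry agrees with the model: yaw is about 9°, and the handle and stud are within a few mm of q=0.175. The pin appears to be at cabinet (-46,-31). If hole 2 is the one on the pin, hole 4 needs q≈0.728. I'll write a planner that gives moves in tool axes.

```bash
cat >> h.py <<'E'
from scipy.spatial.transform import Rotation as Ro
CAB=None
def cab():
    return np.load("cab.npy")
def W(x,y,z=0):  # cabinet mm -> world m
    p=cab();c,s=np.cos(p[2]),np.sin(p[2]);x,y=x/1000,y/1000
    return np.array([p[0]+c*x-s*y,p[1]+s*x+c*y,z/1000])
def C(w):
    p=cab();c,s=np.cos(p[2]),np.sin(p[2]);d=np.asarray(w)[:2]-p[:2];return np.array([c*d[0]+s*d[1],-s*d[0]+c*d[1]])*1000
def toolR(stay_ang_deg,tilt=0,flip=False):
    """tool down, jaw (x) along stay y; stay_ang world deg; tilt: tail up, deg"""
    a=np.radians(stay_ang_deg);y=np.array([-np.sin(a),np.cos(a),0])*(-1 if flip else 1)
    R0=np.c_[y,np.cross([0,0,-1],y),[0,0,-1]]
    ax=np.array([np.sin(a),-np.cos(a),0])   # rotation lifting +x end
    return Ro.from_rotvec(ax*np.radians(tilt)).as_matrix()@R0
def delta(p0,R0,p1,R1):
    return np.round(R0.T@(np.asarray(p1)-p0)*100,2),np.round(np.degrees(Ro.from_matrix(R0.T@R1).as_rotvec()),1)
E
python3 - <<'E'
from h import *
s=bot.read_state();p0=s["position"];R0=s["tcp_rot"]
t=W(-96.6,19.5);print(t)
for f in(0,1):print(delta(p0,R0,[t[0],t[1],.29],toolR(144.05,0,f)))
E
```

```text
[0.43684396 0.09611808 0.        ]
(array([-52.81, -43.67,   0.25]), array([ 0. ,  0.1, 60.8]))
(array([-52.81, -43.67,   0.25]), array([-1.000e-01,  0.000e+00, -1.192e+02]))
```

Emit:
{"api": "arm_command", "payload": {
  "targets": [
    {"rot": [0, 0, -59.5], "offset": [-26.4, -21.8, 0], "gripper": 0},
    {"rot": [0, 0, -59.5], "offset": [-26.4, -21.8, 0], "gripper": 0},
    {"rot": [0, 0, -59.5], "offset": [-26.4, -21.8, 0], "gripper": 0},
    {"rot": [0, 0, -59.5], "offset": [-26.4, -21.8, 0], "gripper": 0},
    {"rot": [0, 0, -59.5], "offset": [-26.4, -21.8, 0], "gripper": 0},
    {"rot": [0, 0, -59.5], "offset": [-26.4, -21.8, 0], "gripper": 0},
    {"rot": [0, 0, -59.5], "offset": [-26.4, -21.8, 0], "gripper": 0},
    {"rot": [0, 0, -59.5], "offset": [-26.4, -21.8, 0], "gripper": 0}
  ]
}}

```text
time_s: 0.9
position: [0.3488, -0.2301, 0.2917]
tcp_rot: [[0.996, -0.091, -0.003], [-0.091, -0.996, 0.005], [-0.003, -0.005, -1.0]]
force: [0.5, -0.3, 0.4]
opening: 1.003
```

```bash
python3 - <<'E'
from h import *
s=bot.read_state();p0=s["position"];R0=s["tcp_rot"];print(s["time_s"],p0,s["joint_positions"])
t=W(-96.6,19.5)
print(delta(p0,R0,[t[0],t[1],.27],toolR(144.05,0,1)))
E
```

```text
0.9 [ 0.34875254 -0.23009353  0.29169106] [-4.88612663e+01  1.44074043e+01  1.10173585e+02  8.14883946e-02
  5.57381488e+01 -4.36694541e+01]
(array([  5.8 , -33.28,   2.31]), array([ -0.3,   0. , -59.3]))
```

Emit:
{"api": "arm_command", "payload": {
  "targets": [
    {"rot": [0, 0, -59.3], "offset": [5.8, -33.3, 2.3], "gripper": 0},
    {"rot": [0, 0, -59.3], "offset": [5.8, -33.3, 2.3], "gripper": 0},
    {"rot": [0, 0, -59.3], "offset": [5.8, -33.3, 2.3], "gripper": 0},
    {"rot": [0, 0, -59.3], "offset": [5.8, -33.3, 2.3], "gripper": 0},
    {"rot": [0, 0, -59.3], "offset": [5.8, -33.3, 2.3], "gripper": 0},
    {"rot": [0, 0, -59.3], "offset": [5.8, -33.3, 2.3], "gripper": 0},
    {"rot": [0, 0, -59.3], "offset": [5.8, -33.3, 2.3], "gripper": 0},
    {"rot": [0, 0, -59.3], "offset": [5.8, -33.3, 2.3], "gripper": 0}
  ]
}}

```text
time_s: 1.7
position: [0.4412, 0.093, 0.2689]
tcp_rot: [[0.587, 0.809, 0.001], [0.809, -0.587, 0.001], [0.001, 0.0, -1.0]]
force: [-0.3, -1.0, 0.8]
opening: 0.998
```

```bash
python3 - <<'E'
from h import *
s=bot.read_state();p0=s["position"];R0=s["tcp_rot"];print(s["time_s"],p0,s["joint_positions"])
t=W(-96.6,19.5)
print(delta(p0,R0,[t[0],t[1],.23],toolR(144.05,0,1)))
T=grab("top","1");S=grab("side","1")
for c,x0,y0,w,h,k,n in((T,240,160,120,120,4,"a"),(S,265,150,130,100,4,"b")):
    im=crop(c,x0,y0,w,h,k)
    cv2.imwrite(f"pics/1{n}.png",im)
a=cv2.imread("pics/1a.png");b=cv2.imread("pics/1b.png")
H=max(a.shape[0],b.shape[0]);f=lambda i:cv2.copyMakeBorder(i,0,H-i.shape[0],0,0,0)
cv2.imwrite("pics/1.png",cv2.resize(np.hstack([f(a),f(b)]),None,fx=.8,fy=.8))
E
```

```text
1.7 [0.4412082  0.09304986 0.26892162] [-2.37203883e+00  1.89501849e+01  1.07767394e+02  7.00551739e-02
  5.32188228e+01 -5.64424478e+01]
(array([-0.01, -0.53,  3.89]), array([ 0. , -0.1, -0. ]))
```

View pics/1.png

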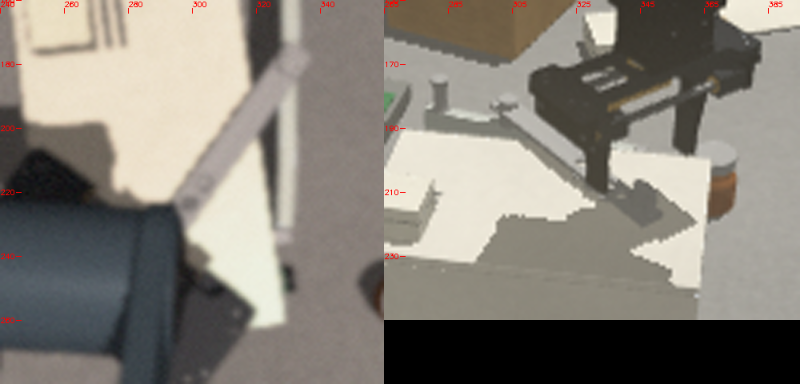

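The top view shows the gripper over the tail with the jaws square across the bar, and the side view shows the fingers above the tab. I'll descend and re-read before closing.

Emit:
{"api": "arm_command", "payload": {
  "targets": [
    {"rot": [0, 0, 0], "offset": [0, 0, 1.5], "gripper": 0},
    {"rot": [0, 0, 0], "offset": [0, 0, 3], "gripper": 0},
    {"rot": [0, 0, 0], "offset": [0, 0, 3.9], "gripper": 0.3},
    {"rot": [0, 0, 0], "offset": [0, 0, 3.9], "gripper": 0.5},
    {"rot": [0, 0, 0], "offset": [0, 0, 3.9], "gripper": 0.5}
  ]
}}

```text
time_s: 2.3
position: [0.4402, 0.0889, 0.2304]
tcp_rot: [[0.594, 0.804, -0.0], [0.804, -0.594, -0.0], [-0.0, -0.0, -1.0]]
force: [0.1, 0.4, -0.1]
opening: 0.812
```

```bash
python3 - <<'E'
from h import *
s=bot.read_state();p0=s["position"];R0=s["tcp_rot"];print(s["time_s"],p0,s["opening"],s["force"])
t=W(-96.6,19.5)
print(delta(p0,R0,[t[0],t[1],.23],toolR(144.05,0,1)))
S=grab("side","2")
cv2.imwrite("pics/2.png",crop(S,285,150,110,90,6))
E
```

```text
2.3 [0.44022151 0.08888662 0.23037155] 0.8116773951971578 [ 0.07502787  0.37375123 -0.06664635]
(array([ 0.38, -0.7 ,  0.04]), array([-0. ,  0. , -0.5]))
```

View pics/2.png

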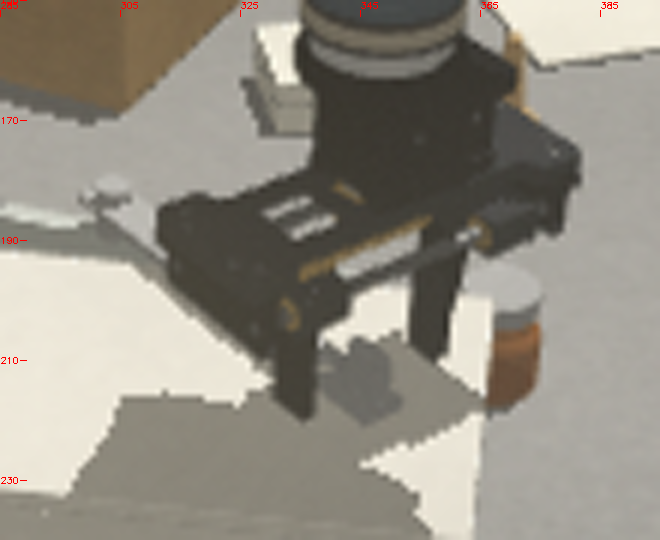

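The side view shows the tab (about 346,210) between the fingers, tips near the bar's height. The grasp is about 7 mm short of the tab's centre, so I'll correct that and close.

Emit:
{"api": "arm_command", "payload": {
  "targets": [
    {"rot": [0, 0, 0], "offset": [0.3, -0.6, 0], "gripper": 0.7},
    {"rot": [0, 0, 0], "offset": [0.3, -0.6, 0], "gripper": 1},
    {"rot": [0, 0, 0], "offset": [0.3, -0.6, 0], "gripper": 1},
    {"rot": [0, 0, 0], "offset": [0.3, -0.6, 0], "gripper": 1},
    {"rot": [0, 0, 0], "offset": [0.3, -0.6, 0], "gripper": 1},
    {"rot": [0, 0, 0], "offset": [0.3, -0.6, 0], "gripper": 1},
    {"rot": [0, 0, 0], "offset": [0.3, -0.6, 0], "gripper": 1},
    {"rot": [0, 0, 0], "offset": [0.3, -0.6, 0], "gripper": 1}
  ]
}}

```text
time_s: 3.15
position: [0.4369, 0.0957, 0.2302]
tcp_rot: [[0.592, 0.806, -0.0], [0.806, -0.592, -0.0], [-0.0, -0.0, -1.0]]
force: [-0.8, -0.1, 1.0]
opening: 0.113
```

Emit:
{"api": "arm_command", "payload": {
  "targets": [
    {"rot": [0, 0, 0], "offset": [0, 0, 0], "gripper": 1},
    {"rot": [0, 0, 0], "offset": [0, 0, 0], "gripper": 1},
    {"rot": [0, 0, 0], "offset": [0, 0, 0], "gripper": 1},
    {"rot": [0, 0, 0], "offset": [0, 0, 0], "gripper": 1},
    {"rot": [0, 0, 0], "offset": [0, 0, 0], "gripper": 1},
    {"rot": [0, 0, 0], "offset": [0, 0, 0], "gripper": 1}
  ]
}}

```text
time_s: 3.75
position: [0.4369, 0.0958, 0.2302]
tcp_rot: [[0.593, 0.805, -0.0], [0.805, -0.593, 0.0], [-0.0, -0.0, -1.0]]
force: [0.7, -0.1, 0.2]
opening: 0.112
```

Opening 0.112 ≈ 9.8 mm, so the tab is gripped. Now I'll plan the lift and swing about the pivot.

```bash
cat >> h.py <<'E'
def arc(piv,states,p0=None,R0=None):
    """rows for rigid motion about piv (world): list of (tilt,swing) deg relative to now, stay axis = -tool y"""
    s=bot.read_state();p0=s["position"];R0=s["tcp_rot"]
    for t,f in states:
        u=-R0[:,1].copy();u[2]=0;u/=np.linalg.norm(u)
        ax=np.cross(u,[0,0,1]);
        R=Ro.from_rotvec([0,0,np.radians(f)])*Ro.from_rotvec(ax*np.radians(t));R=R.as_matrix()
        o,r=delta(p0,R0,piv+R@(p0-piv),R@R0);print((t,f),o.tolist(),r.tolist())
E
python3 - <<'E'
from h import *
s=bot.read_state();print(C(s["position"]), np.degrees(np.arctan2(*(-s["tcp_rot"][:2,1])[::-1])))
piv=W(52.9,-129.4,153)
print(piv,np.linalg.norm(piv[:2]-s["position"][:2]))
print(arc(piv,[(2,0),(4,0),(6,0),(8,0),(8,3),(8,6),(8,9),(8,13),(4,13),(1,13),(-1,13),(-2.6,13)]))
E
```

```text
[-96.55407637  19.1303776 ] 143.65508087817355
[ 0.60791151 -0.02740258  0.153     ] 0.21070784041290674
(2, 0) [-0.0, 0.28, -0.73] [2.0, -0.0, -0.0]
(4, 0) [-0.0, 0.59, -1.45] [4.0, -0.0, -0.0]
(6, 0) [-0.0, 0.92, -2.16] [6.0, -0.0, -0.0]
(8, 0) [-0.0, 1.28, -2.86] [8.0, -0.0, -0.0]
(8, 3) [-1.04, 1.32, -2.86] [8.0, -0.2, -3.0]
(8, 6) [-2.07, 1.41, -2.86] [8.0, -0.4, -6.0]
(8, 9) [-3.09, 1.56, -2.86] [8.0, -0.6, -9.0]
(8, 13) [-4.45, 1.83, -2.86] [8.0, -0.9, -13.0]
(4, 13) [-4.6, 1.16, -1.45] [4.0, -0.5, -13.0]
(1, 13) [-4.7, 0.72, -0.37] [1.0, -0.1, -13.0]
(-1, 13) [-4.76, 0.46, 0.37] [-1.0, 0.1, -13.0]
(-2.6, 13) [-4.81, 0.27, 0.96] [-2.6, 0.3, -13.0]
None
```

Emit:
{"api": "arm_command", "payload": {
  "targets": [
    {"rot": [2, 0, 0], "offset": [0, 0.3, -0.7], "gripper": 1},
    {"rot": [4, 0, 0], "offset": [0, 0.6, -1.45], "gripper": 1},
    {"rot": [6, 0, 0], "offset": [0, 0.9, -2.15], "gripper": 1},
    {"rot": [8, 0, 0], "offset": [0, 1.3, -2.85], "gripper": 1},
    {"rot": [8, 0, 0], "offset": [0, 1.3, -2.85], "gripper": 1},
    {"rot": [8, 0, 0], "offset": [0, 1.3, -2.85], "gripper": 1}
  ]
}}

```text
time_s: 4.35
position: [0.448, 0.0878, 0.2586]
tcp_rot: [[0.593, 0.798, -0.11], [0.805, -0.587, 0.082], [0.001, -0.137, -0.991]]
force: [1.0, -0.5, -1.2]
opening: 0.113
```

```bash
python3 - <<'E'
from h import *
s=bot.read_state();print(C(s["position"]),s["position"],s["force"],s["opening"])
T=grab("top","3");S=grab("side","3")
cv2.imwrite("pics/3.png",np.hstack([crop(T,270,165,75,90,5),crop(S,285,165,80,90,5)]))
E
```

```text
[-86.85864469   9.48212319] [0.44804031 0.08775784 0.25861277] [ 0.99227372 -0.49003862 -1.2063504 ] 0.11280925890425039
```

View pics/3.png

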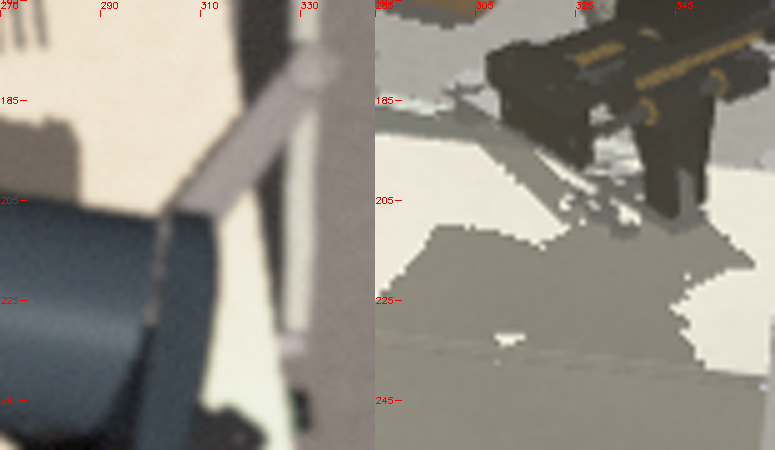

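The side view shows the tail raised in the jaws, with caps or the pin visible under the bar around (325,200). The force is low, so it lifted off freely. Now I'll swing it to the hinge side.

```bash
python3 - <<'E'
from h import *
arc(W(52.9,-129.4,153),[(0,4),(0,9),(0,13),(-4,13),(-8,13),(-10.5,13)])
E
```

```text
(0, 4) [-1.38, 0.06, -0.01] [0.0, -0.5, -4.0]
(0, 9) [-3.08, 0.27, -0.04] [0.0, -1.2, -8.9]
(0, 13) [-4.43, 0.55, -0.08] [0.0, -1.8, -12.9]
(-4, 13) [-4.59, 0.07, 1.4] [-4.0, -1.3, -12.9]
(-8, 13) [-4.72, -0.3, 2.92] [-8.0, -0.9, -13.0]
(-10.5, 13) [-4.79, -0.48, 3.87] [-10.5, -0.6, -13.0]
```

Emit:
{"api": "arm_command", "payload": {
  "targets": [
    {"rot": [0, -0.5, -4], "offset": [-1.4, 0.05, 0], "gripper": 1},
    {"rot": [0, -1.2, -8.9], "offset": [-3.1, 0.25, 0], "gripper": 1},
    {"rot": [0, -1.8, -12.9], "offset": [-4.45, 0.55, -0.1], "gripper": 1},
    {"rot": [0, -1.8, -12.9], "offset": [-4.45, 0.55, -0.1], "gripper": 1},
    {"rot": [-4, -1.3, -12.9], "offset": [-4.6, 0.05, 1.4], "gripper": 1},
    {"rot": [-8, -0.9, -13], "offset": [-4.7, -0.3, 2.9], "gripper": 1},
    {"rot": [-8, -0.9, -13], "offset": [-4.7, -0.3, 2.9], "gripper": 1}
  ]
}}

```text
time_s: 5.15
position: [0.4123, 0.0555, 0.2295]
tcp_rot: [[0.396, 0.918, -0.001], [0.918, -0.396, 0.0], [0.0, -0.001, -1.0]]
force: [0.1, 1.2, 0.5]
opening: 0.113
```

```bash
python3 - <<'E'
from h import *
s=bot.read_state();print(C(s["position"]),s["position"],s["force"],s["opening"])
arc(W(52.9,-129.4,153),[(-1,0),(-2,0),(-2.5,0),(-3,0)])
T=grab("top","4");S=grab("side","4")
cv2.imwrite("pics/4.png",np.hstack([crop(T,260,165,80,100,5),crop(S,285,165,80,100,5)]))
E
```

```text
[-127.2029356   -16.78217629] [0.41233141 0.05547241 0.22949746] [0.07780592 1.164287   0.48408389] 0.1127681780017055
(-1, 0) [-0.0, -0.13, 0.37] [-1.0, 0.0, -0.0]
(-2, 0) [-0.0, -0.25, 0.75] [-2.0, 0.0, -0.0]
(-2.5, 0) [-0.0, -0.31, 0.93] [-2.5, 0.0, -0.0]
(-3, 0) [-0.0, -0.37, 1.12] [-3.0, 0.0, -0.0]
```

View pics/4.png

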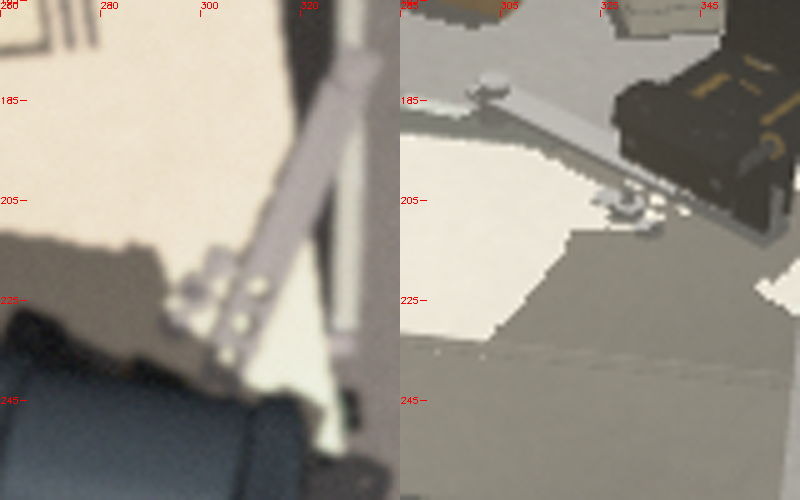

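The top view now shows the pin in the middle at (298.6,223.6), with caps at about (304,217) and (294.5,229). That confirms hole 2. The bar is beside the pin and clear of it. I'll lower it onto the roof and release.

Emit:
{"api": "arm_command", "payload": {
  "targets": [
    {"rot": [-1, 0, 0], "offset": [0, -0.15, 0.4], "gripper": 1},
    {"rot": [-2, 0, 0], "offset": [0, -0.25, 0.75], "gripper": 1},
    {"rot": [-2.5, 0, 0], "offset": [0, -0.3, 0.9], "gripper": 1},
    {"rot": [-2.5, 0, 0], "offset": [0, -0.3, 0.9], "gripper": 1}
  ]
}}

```text
time_s: 5.65
position: [0.4111, 0.0557, 0.2215]
tcp_rot: [[0.396, 0.917, 0.039], [0.918, -0.396, -0.017], [-0.0, 0.043, -0.999]]
force: [-0.6, 2.0, -0.9]
opening: 0.111
```

Emit:
{"api": "arm_command", "payload": {
  "targets": [
    {"rot": [0, 0, 0], "offset": [0, 0, 0], "gripper": 0.5},
    {"rot": [0, 0, 0], "offset": [0, 0, 0], "gripper": 0.5},
    {"rot": [0, 0, 0], "offset": [0, 0, 0], "gripper": 0.5},
    {"rot": [0, 0, 0], "offset": [0, 0, 0], "gripper": 0.5},
    {"rot": [0, 0, 0], "offset": [0, 0, -2], "gripper": 0.5},
    {"rot": [0, 0, 0], "offset": [0, 0, -5], "gripper": 0.4},
    {"rot": [0, 0, 0], "offset": [0, 0, -8], "gripper": 0.4},
    {"rot": [0, 0, 0], "offset": [0, 0, -8], "gripper": 0.4}
  ]
}}

```text
time_s: 6.45
position: [0.4099, 0.0568, 0.3047]
tcp_rot: [[0.396, 0.917, 0.049], [0.918, -0.395, -0.018], [0.003, 0.052, -0.999]]
force: [-0.2, 0.1, -0.4]
opening: 0.588
```

```bash
python3 - <<'E'
from h import *
s=bot.read_state();p0=s["position"];R0=s["tcp_rot"];print(s["time_s"],p0,s["opening"])
q=.175
h=W(-85+215*np.cos(q),-105-215*np.sin(q));print(h)
# jaw along door-normal? yaw options: jaw world angle
for ang in (-27,-9,18,63,90):
    a=np.radians(ang);y=np.array([np.cos(a),np.sin(a),0]);R=np.c_[y,np.cross([0,0,-1],y),[0,0,-1]]
    print(ang,delta(p0,R0,[h[0],h[1],.29],R),delta(p0,R0,[h[0],h[1],.29],R@np.diag([-1,-1,1]))[1])
print(s["joint_positions"])
E
```

```text
6.45 [0.40992154 0.05675664 0.30467574] 0.5884910385805329
[ 0.68285897 -0.0286582   0.        ]
-27 (array([ 2.96, 28.33,  2.96]), array([ 2.2, -2.6, 93.7])) [  2.5   2.1 -86.3]
-9 (array([ 2.96, 28.33,  2.96]), array([ 2.5, -2.1, 75.7])) [   2.3    2.6 -104.3]
18 (array([ 2.96, 28.33,  2.96]), array([ 2.8, -1.4, 48.7])) [   1.7    3.4 -131.3]
63 (array([ 2.96, 28.33,  2.96]), array([ 3. , -0.2,  3.7])) [   0.4    4.6 -176.3]
90 (array([ 2.96, 28.33,  2.96]), array([  3. ,   0.5, -23.3])) [  0.7  -4.1 156.6]
[ -7.26639574  11.92315038 111.15736844  -0.85655443  53.99485988
 -73.45464001]
```

Emit:
{"api": "arm_command", "payload": {
  "targets": [
    {"rot": [3, 0.5, -23], "offset": [2.9, 28.1, 2.0], "gripper": 0.4},
    {"rot": [3, 0.5, -23], "offset": [2.9, 28.1, 2.0], "gripper": 0.5},
    {"rot": [3, 0.5, -23], "offset": [2.9, 28.1, 2.0], "gripper": 0.5},
    {"rot": [3, 0.5, -23], "offset": [2.9, 28.1, 2.0], "gripper": 0.5},
    {"rot": [3, 0.5, -23], "offset": [2.9, 28.1, 2.0], "gripper": 0.5},
    {"rot": [3, 0.5, -23], "offset": [2.9, 28.1, 2.0], "gripper": 0.5},
    {"rot": [3, 0.5, -23], "offset": [2.9, 28.1, 2.0], "gripper": 0.5},
    {"rot": [3, 0.5, -23], "offset": [2.9, 28.1, 2.0], "gripper": 0.5}
  ]
}}

```text
time_s: 7.25
position: [0.6775, -0.0281, 0.2917]
tcp_rot: [[0.006, 1.0, -0.012], [1.0, -0.006, 0.003], [0.003, -0.012, -1.0]]
force: [-0.8, 1.2, -1.0]
opening: 0.501
```

```bash
python3 - <<'E'
from h import *
s=bot.read_state();p0=s["position"];R0=s["tcp_rot"];print(s["time_s"],p0,s["opening"],np.round(R0,3).tolist())
print(delta(p0,R0,[.681,-.027,.215],np.array([[0,1,0],[1,0,0],[0,0,-1.]])))
T=grab("top","5");S=grab("side","5")
cv2.imwrite("pics/5.png",np.hstack([crop(T,260,130,80,130,4),crop(S,255,130,115,130,4)]))
E
```

```text
7.25 [ 0.67751128 -0.02812983  0.29173286] 0.5006408369859835 [[0.006, 1.0, -0.012], [1.0, -0.006, 0.003], [0.003, -0.012, -1.0]]
(array([0.1 , 0.44, 7.67]), array([-0.7, -0.1, -0.4]))
```

View pics/5.png

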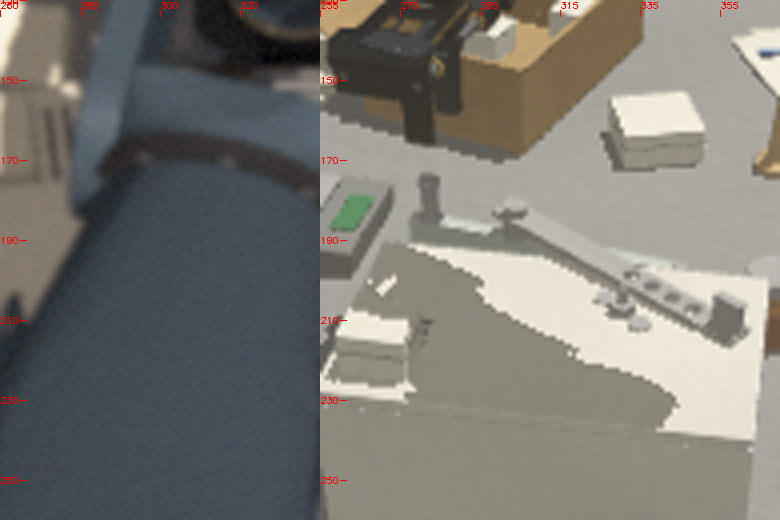

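The side view shows the stay lying on the roof clear of the pin (330,204), hands off. The gripper is above the handle post at (282.5,175), so I'll descend and grip.

Emit:
{"api": "arm_command", "payload": {
  "targets": [
    {"rot": [-0.7, 0, 0], "offset": [0.1, 0.2, 2.5], "gripper": 0.5},
    {"rot": [-0.7, 0, 0], "offset": [0.1, 0.3, 5], "gripper": 0.5},
    {"rot": [-0.7, 0, 0], "offset": [0.1, 0.3, 7.6], "gripper": 0.5},
    {"rot": [-0.7, 0, 0], "offset": [0.1, 0.3, 7.6], "gripper": 0.6},
    {"rot": [-0.7, 0, 0], "offset": [0.1, 0.3, 7.6], "gripper": 1},
    {"rot": [-0.7, 0, 0], "offset": [0.1, 0.3, 7.6], "gripper": 1},
    {"rot": [-0.7, 0, 0], "offset": [0.1, 0.3, 7.6], "gripper": 1},
    {"rot": [-0.7, 0, 0], "offset": [0.1, 0.3, 7.6], "gripper": 1}
  ]
}}

```text
time_s: 8.15
position: [0.6811, -0.0269, 0.2196]
tcp_rot: [[0.006, 1.0, 0.007], [1.0, -0.006, 0.001], [0.001, 0.007, -1.0]]
force: [-0.5, -0.2, 3.0]
opening: 0.174
```

```bash
python3 - <<'E'
from h import *
s=bot.read_state();p0=s["position"];R0=s["tcp_rot"];print(s["time_s"],p0,s["opening"],s["force"],C(p0))
c=C(p0);print(np.hypot(*(c-[-85,-105])),np.arctan2(-(c[1]+105),c[0]+85))
# rotation about hinge from q0 to q
q0=np.arctan2(-(c[1]+105),c[0]+85)
for q in (.24,.31,.38,.45,.52,.59,.66,.728,.74):
    d=q-q0;Rz=Ro.from_rotvec([0,0,-d]).as_matrix();h=W(-85,-105,140)
    o,r=delta(p0,R0,h+Rz@(p0-h),Rz@R0);print(q,o.tolist(),r.tolist())
E
```

```text
8.15 [ 0.68108109 -0.02692129  0.21962702] 0.17378471440816698 [-0.52956332 -0.1512373   2.97389249] [ 125.23377981 -140.43821702]
213.19969370728128 0.16699587360792903
0.24 [-1.55, -0.06, -0.0] [-0.0, -0.0, 4.2]
0.31 [-3.04, -0.23, -0.0] [-0.0, -0.1, 8.2]
0.38 [-4.51, -0.5, -0.01] [-0.0, -0.1, 12.2]
0.45 [-5.95, -0.87, -0.01] [-0.0, -0.1, 16.2]
0.52 [-7.37, -1.34, -0.02] [-0.0, -0.1, 20.2]
0.59 [-8.75, -1.91, -0.02] [-0.0, -0.2, 24.2]
0.66 [-10.08, -2.57, -0.03] [-0.0, -0.2, 28.2]
0.728 [-11.33, -3.31, -0.03] [-0.0, -0.2, 32.1]
0.74 [-11.55, -3.44, -0.04] [-0.0, -0.2, 32.8]
```

The post is gripped (opening 0.174, about 15 mm) and its radius from the hinge agrees. Now I'll swing the door about 0.555 rad along the arc.

Emit:
{"api": "arm_command", "payload": {
  "targets": [
    {"rot": [0, 0, 4.2], "offset": [-1.55, -0.05, 0], "gripper": 1},
    {"rot": [0, 0, 8.2], "offset": [-3.05, -0.25, 0], "gripper": 1},
    {"rot": [0, 0, 12.2], "offset": [-4.5, -0.5, 0], "gripper": 1},
    {"rot": [0, 0, 16.2], "offset": [-5.95, -0.85, 0], "gripper": 1},
    {"rot": [0, 0, 20.2], "offset": [-7.35, -1.35, 0], "gripper": 1},
    {"rot": [0, 0, 24.2], "offset": [-8.75, -1.9, 0], "gripper": 1},
    {"rot": [0, 0, 28.2], "offset": [-10.1, -2.55, 0], "gripper": 1},
    {"rot": [0, 0, 31.7], "offset": [-11.2, -3.2, 0], "gripper": 1}
  ]
}}

```text
time_s: 8.95
position: [0.648, -0.1389, 0.2196]
tcp_rot: [[0.533, 0.846, 0.006], [0.846, -0.533, 0.002], [0.005, 0.004, -1.0]]
force: [-1.9, 2.1, 5.9]
opening: 0.174
```

Emit:
{"api": "arm_command", "payload": {
  "targets": [
    {"rot": [0, 0, 0], "offset": [0, 0, 0], "gripper": 1},
    {"rot": [0, 0, 0], "offset": [0, 0, 0], "gripper": 1},
    {"rot": [0, 0, 0], "offset": [0, 0, 0], "gripper": 1}
  ]
}}

```text
time_s: 9.25
position: [0.6478, -0.1392, 0.2196]
tcp_rot: [[0.53, 0.848, 0.005], [0.848, -0.53, 0.0], [0.003, 0.004, -1.0]]
force: [-2.1, 0.4, 6.5]
opening: 0.174
```

```bash
python3 - <<'E'
from h import *
s=bot.read_state();p0=s["position"];print(s["time_s"],p0,s["opening"],s["force"],C(p0))
c=C(p0);print(np.hypot(*(c-[-85,-105])),np.arctan2(-(c[1]+105),c[0]+85))
E
```

```text
9.25 [ 0.64781453 -0.13921999  0.21962153] 0.17423431018064878 [-2.07280631  0.40043524  6.53479107] [  74.71102183 -246.10331684]
213.11442118873356 0.7236191072543011
```

Door swung by 0.557 rad (target 0.553). Next I release, rise and look for the stay.

Emit:
{"api": "arm_command", "payload": {
  "targets": [
    {"rot": [0, 0, 0], "offset": [0, 0, 0], "gripper": 0.6},
    {"rot": [0, 0, 0], "offset": [0, 0, 0], "gripper": 0.5},
    {"rot": [0, 0, 0], "offset": [0, 0, 0], "gripper": 0.5},
    {"rot": [0, 0, 0], "offset": [0, 0, 0], "gripper": 0.5},
    {"rot": [0, 0, 0], "offset": [0, 0, -1.5], "gripper": 0.5},
    {"rot": [0, 0, 0], "offset": [0, 0, -4], "gripper": 0.4},
    {"rot": [0, 0, 0], "offset": [0, 0, -8], "gripper": 0.4},
    {"rot": [0, 0, 0], "offset": [0, 0, -9], "gripper": 0.4}
  ]
}}

```text
time_s: 10.05
position: [0.6496, -0.1396, 0.3134]
tcp_rot: [[0.53, 0.848, 0.013], [0.848, -0.53, -0.002], [0.005, 0.012, -1.0]]
force: [0.6, -0.4, 0.5]
opening: 0.591
```

```bash
python3 - <<'E'
from h import *
s=bot.read_state();p0=s["position"];print(s["time_s"],p0,s["opening"],s["force"],C(p0))
T=grab("top","6");S=grab("side","6")
cv2.imwrite("pics/6.png",np.hstack([crop(T,240,140,140,140,3),crop(S,270,150,115,140,3)]))
for n,p in (("pin",W(-46.3,-30.6,163)),("piv",W(19.4,-198.3,161)),("handle",W(75.5,-248,175))): print(n,proj(T,p),proj(S,p))
E
```

```text
10.05 [ 0.64964013 -0.13956244  0.31344463] 0.5908392022860272 [ 0.59973411 -0.43918112  0.48683286] [  76.45999308 -246.72876764]
pin [298.43330265 222.69101056] [330.47765385 201.57016504]
piv [358.97517395 188.15546709] [317.812972   171.07897608]
handle [375.19445807 163.18239672] [304.16643231 158.79623126]
```

View pics/6.png

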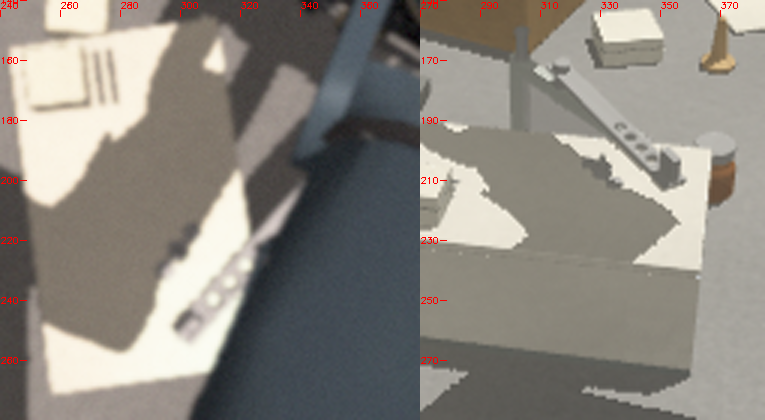

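The side view shows the door open with the stud at (317,171), as predicted. The stay's tail lies on the roof near the hinge corner, with the tab at side (352.5,203) and top (302.3,247.3), clear of the pin.

```bash
python3 - <<'E'
from h import *
T=load("pics/top6.npz");S=load("pics/side6.npz")
q=.7316;P=np.array([-85+140*np.cos(q),-105-140*np.sin(q)])
print("piv",P)
for n,c,px,z in [("studS",S,(317,171),.161),("tabtopT",T,(302.3,247),.173),("tabtopS",S,(352.8,201.5),.173),("tabbaseS",S,(354.5,211),.146),("hT4",T,(311,239.3),.148),("hT3",T,(316.7,234),.149),("hT2",T,(322,227.7),.150),("h4S",S,(347.8,203.5),.148),("h3S",S,(342.5,198),.149),("h2S",S,(337,192.5),.150)]:
    k=C(onz(c,px,z));d=k-P;print(n,k.round(1),"r",np.hypot(*d).round(1),"ang",np.degrees(np.arctan2(d[1],d[0])).round(1))
E
```

```text
piv [  19.17490406 -198.52854839]
studS [  22.2 -198.3] r 3.0 ang 3.5
tabtopT [-108.8  -32.3] r 209.8 ang 127.6
tabtopS [-112.2  -28.2] r 215.0 ang 127.6
tabbaseS [-119.6  -19. ] r 226.9 ang 127.7
hT4 [-92.9 -55.9] r 181.3 ang 128.2
hT3 [-81.5 -72.6] r 161.2 ang 128.6
hT2 [-67.4 -88.6] r 140.0 ang 128.2
h4S [-96.7 -50. ] r 188.3 ang 128.0
h3S [-77.9 -74.3] r 157.6 ang 128.0
h2S [-57.8 -99.5] r 125.4 ang 127.9
```

Both views agree: the stay lies at 128.0° in the cabinet frame, with hole radii close to 140/160/180. Going to the tab.

```bash
cat > tgt.py <<'E'
from h import *
def tab(ang,z,tilt,x=-110.7,y=-32.2):
    s=bot.read_state();p0=s["position"];R0=s["tcp_rot"];t=W(x,y)
    print(s["time_s"],p0,delta(p0,R0,[t[0],t[1],z],toolR(ang+np.degrees(cab()[2]),tilt,1)),s["opening"],s["force"])
E
python3 - <<'E'
from tgt import *
tab(128,.28,-2.6)
E
```

```text
10.15 [ 0.64860434 -0.13916588  0.31084911] (array([  3.89, -28.12,   2.86]), array([-2.1, -0.6, 10.9])) 0.5935948436258921 [-0.21473337  0.06564821  0.4245542 ]
```

Emit:
{"api": "arm_command", "payload": {
  "targets": [
    {"rot": [-2.1, -0.6, 10.9], "offset": [3.9, -28.1, 2.8], "gripper": 0.4},
    {"rot": [-2.1, -0.6, 10.9], "offset": [3.9, -28.1, 2.8], "gripper": 0.4},
    {"rot": [-2.1, -0.6, 10.9], "offset": [3.9, -28.1, 2.8], "gripper": 0.4},
    {"rot": [-2.1, -0.6, 10.9], "offset": [3.9, -28.1, 2.8], "gripper": 0.4},
    {"rot": [-2.1, -0.6, 10.9], "offset": [3.9, -28.1, 2.8], "gripper": 0.4},
    {"rot": [-2.1, -0.6, 10.9], "offset": [3.9, -28.1, 2.8], "gripper": 0.4},
    {"rot": [-2.1, -0.6, 10.9], "offset": [3.9, -28.1, 2.8], "gripper": 0.4},
    {"rot": [-2.1, -0.6, 10.9], "offset": [3.9, -28.1, 2.8], "gripper": 0.4}
  ]
}}

```text
time_s: 10.95
position: [0.4293, 0.0437, 0.2784]
tcp_rot: [[0.68, 0.733, 0.025], [0.733, -0.679, -0.029], [-0.004, 0.038, -0.999]]
force: [1.3, -0.1, -0.1]
opening: 0.599
```

```bash
python3 - <<'E'
from tgt import *
tab(128,.219,-2.6)
E
```

```text
10.95 [0.42933627 0.04374004 0.2784198 ] (array([ 0.07, -0.04,  5.94]), array([-0.4,  0.2,  0.1])) 0.5991705594408956 [ 1.26580597 -0.10233622 -0.08138688]
```

Emit:
{"api": "arm_command", "payload": {
  "targets": [
    {"rot": [0, 0, 0], "offset": [0.1, -0.2, 2], "gripper": 0.4},
    {"rot": [0, 0, 0], "offset": [0.1, -0.3, 4], "gripper": 0.4},
    {"rot": [0, 0, 0], "offset": [0.1, -0.3, 5.5], "gripper": 0.5},
    {"rot": [0, 0, 0], "offset": [0.1, -0.3, 5.9], "gripper": 0.6},
    {"rot": [0, 0, 0], "offset": [0.1, -0.3, 5.9], "gripper": 1},
    {"rot": [0, 0, 0], "offset": [0.1, -0.3, 5.9], "gripper": 1},
    {"rot": [0, 0, 0], "offset": [0.1, -0.3, 5.9], "gripper": 1},
    {"rot": [0, 0, 0], "offset": [0.1, -0.3, 5.9], "gripper": 1}
  ]
}}

```text
time_s: 11.75
position: [0.4304, 0.0442, 0.2205]
tcp_rot: [[0.681, 0.732, 0.028], [0.732, -0.68, -0.029], [-0.003, 0.04, -0.999]]
force: [-0.6, -0.9, 0.5]
opening: 0.141
```

Emit:
{"api": "arm_command", "payload": {
  "targets": [
    {"rot": [0, 0, 0], "offset": [0, 0, 0], "gripper": 1},
    {"rot": [0, 0, 0], "offset": [0, 0, 0], "gripper": 1},
    {"rot": [0, 0, 0], "offset": [0, 0, 0], "gripper": 1}
  ]
}}

```text
time_s: 12.05
position: [0.4304, 0.0443, 0.2204]
tcp_rot: [[0.681, 0.732, 0.028], [0.733, -0.68, -0.029], [-0.003, 0.04, -0.999]]
force: [-1.2, -0.5, 5.7]
opening: 0.115
```

```bash
python3 - <<'E'
from h import *
s=bot.read_state();print(s["position"],s["force"],s["opening"],C(s["position"]))
q=.7316;P=np.array([-85+140*np.cos(q),-105-140*np.sin(q)]);d=np.array([-46.3,-30.6])-P
print("pin dist",np.hypot(*d),"ang",np.degrees(np.arctan2(d[1],d[0])))
arc(W(*P,153),[(3,0),(6,0),(9,0),(11,0)])
E
```

```text
[0.43036766 0.04426697 0.22044657] [-1.24075545 -0.54958808  5.6973226 ] 0.1153441973513508 [-111.15459428  -30.68609338]
pin dist 180.24139487548047 ang 111.30068087587641
(3, 0) [-0.0, 0.43, -1.09] [3.0, -0.0, -0.0]
(6, 0) [-0.01, 0.91, -2.15] [6.0, 0.0, -0.0]
(9, 0) [-0.01, 1.45, -3.19] [9.0, -0.0, -0.0]
(11, 0) [-0.01, 1.83, -3.86] [11.0, -0.0, -0.0]
```

The tab is gripped. Now I'll lift to about +8° tilt.

Emit:
{"api": "arm_command", "payload": {
  "targets": [
    {"rot": [3, 0, 0], "offset": [0, 0.45, -1.1], "gripper": 1},
    {"rot": [6, 0, 0], "offset": [0, 0.9, -2.15], "gripper": 1},
    {"rot": [9, 0, 0], "offset": [0, 1.45, -3.2], "gripper": 1},
    {"rot": [11, 0, 0], "offset": [0, 1.8, -3.85], "gripper": 1},
    {"rot": [11, 0, 0], "offset": [0, 1.8, -3.85], "gripper": 1}
  ]
}}

```text
time_s: 12.55
position: [0.4438, 0.0325, 0.2596]
tcp_rot: [[0.682, 0.723, -0.11], [0.731, -0.675, 0.101], [-0.001, -0.149, -0.989]]
force: [1.0, -0.0, -1.0]
opening: 0.112
```

```bash
python3 - <<'E'
from h import *
s=bot.read_state();print(s["position"],s["force"],s["opening"],C(s["position"]))
q=.7316;P=np.array([-85+140*np.cos(q),-105-140*np.sin(q)])
arc(W(*P,153),[(0,-4),(0,-8),(0,-12),(0,-16.7)])
E
```

```text
[0.44383112 0.03245377 0.25956997] [ 1.02183508 -0.03931429 -1.03018883] 0.11150231203072936 [-99.71770229 -44.47065538]
(0, -4) [1.36, 0.05, -0.01] [0.0, 0.6, 4.0]
(0, -8) [2.71, 0.2, -0.03] [0.0, 1.2, 7.9]
(0, -12) [4.04, 0.44, -0.07] [0.0, 1.8, 11.9]
(0, -16.7) [5.59, 0.84, -0.13] [0.0, 2.5, 16.5]
```

Emit:
{"api": "arm_command", "payload": {
  "targets": [
    {"rot": [0, 0.6, 4], "offset": [1.35, 0.05, 0], "gripper": 1},
    {"rot": [0, 1.2, 7.9], "offset": [2.7, 0.2, 0], "gripper": 1},
    {"rot": [0, 1.8, 11.9], "offset": [4.05, 0.45, -0.05], "gripper": 1},
    {"rot": [0, 2.5, 16.5], "offset": [5.6, 0.85, -0.15], "gripper": 1},
    {"rot": [0, 2.5, 16.5], "offset": [5.6, 0.85, -0.15], "gripper": 1},
    {"rot": [0, 2.5, 16.5], "offset": [5.6, 0.85, -0.15], "gripper": 1}
  ]
}}

```text
time_s: 13.15
position: [0.4862, 0.0684, 0.2586]
tcp_rot: [[0.861, 0.502, -0.08], [0.508, -0.852, 0.127], [-0.004, -0.15, -0.989]]
force: [1.7, -0.1, 0.1]
opening: 0.116
```

```bash
python3 - <<'E'
from h import *
s=bot.read_state();print(s["position"],s["force"],s["opening"],C(s["position"]))
q=.7316;P=np.array([-85+140*np.cos(q),-105-140*np.sin(q)])
arc(W(*P,153),[(-2,0),(-4,0),(-6,0),(-7,0),(-8.5,0)])
t=W(*(P+210.5*np.array([np.cos(np.radians(111.3)),np.sin(np.radians(111.3))])),230)
print("level target",delta(s["position"],s["tcp_rot"],t,toolR(111.3+9.05,0,1)))
T=grab("top","7");S=grab("side","7")
print(proj(S,W(-46.3,-30.6,163)))
cv2.imwrite("pics/7.png",np.hstack([crop(T,280,170,60,80,6),crop(S,290,160,70,80,6)]))
E
```

```text
[0.48616215 0.06843827 0.25858559] [ 1.68945506 -0.05669986  0.13531796] 0.11577813005681645 [-52.25172683 -15.59538146]
(-2, 0) [0.0, -0.25, 0.74] [-2.0, 0.0, 0.0]
(-4, 0) [0.01, -0.47, 1.48] [-4.0, 0.0, 0.0]
(-6, 0) [0.01, -0.67, 2.24] [-6.0, 0.0, 0.0]
(-7, 0) [0.01, -0.76, 2.62] [-7.0, 0.0, 0.0]
(-8.5, 0) [0.01, -0.88, 3.19] [-8.5, 0.0, 0.0]
level target (array([ 0.03, -0.97,  3.04]), array([-8.7,  0.3,  0.2]))
[330.47765385 201.57016504]
```

View pics/7.png

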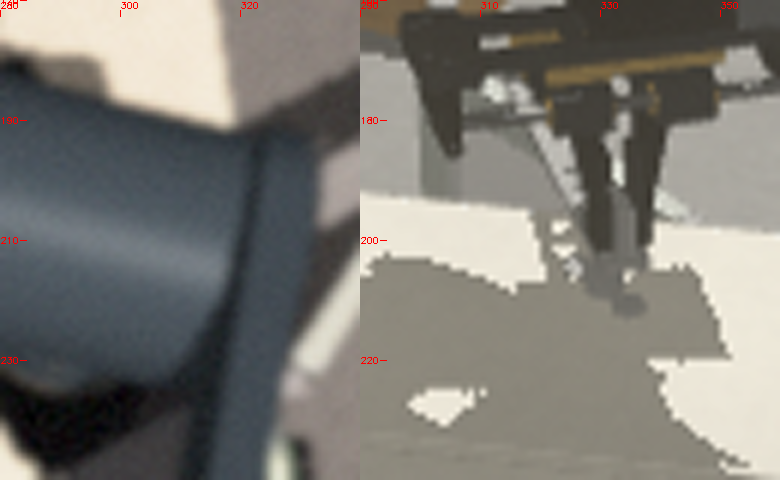

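The side view shows the tail held over the pin and caps (330,205), and the force is low. I'll lower it gradually, watching force and height. Seated should read TCP z≈0.230, while riding on the pin top would stop it about 13 mm high.

Emit:
{"api": "arm_command", "payload": {
  "targets": [
    {"rot": [-2, 0, 0], "offset": [0, -0.25, 0.75], "gripper": 1},
    {"rot": [-4, 0, 0], "offset": [0, -0.45, 1.5], "gripper": 1},
    {"rot": [-5, 0, 0], "offset": [0, -0.6, 1.85], "gripper": 1},
    {"rot": [-6, 0, 0], "offset": [0, -0.65, 2.25], "gripper": 1},
    {"rot": [-6, 0, 0], "offset": [0, -0.65, 2.25], "gripper": 1}
  ]
}}

```text
time_s: 13.75
position: [0.481, 0.0769, 0.2375]
tcp_rot: [[0.862, 0.506, -0.028], [0.506, -0.861, 0.038], [-0.005, -0.047, -0.999]]
force: [0.5, -0.2, -1.2]
opening: 0.114
```

Emit:
{"api": "arm_command", "payload": {
  "targets": [
    {"rot": [-1.3, 0, 0], "offset": [0, -0.1, 0.4], "gripper": 1},
    {"rot": [-2.6, 0, 0], "offset": [0, -0.2, 0.75], "gripper": 1},
    {"rot": [-2.6, 0, 0], "offset": [0, -0.2, 0.75], "gripper": 1},
    {"rot": [-2.6, 0, 0], "offset": [0, -0.2, 0.75], "gripper": 1}
  ]
}}

```text
time_s: 14.15
position: [0.4798, 0.0792, 0.2302]
tcp_rot: [[0.863, 0.506, -0.006], [0.506, -0.863, 0.0], [-0.005, -0.003, -1.0]]
force: [-0.2, -0.3, -1.9]
opening: 0.109
```

```bash
python3 - <<'E'
from h import *
s=bot.read_state();c=C(s["position"]);print(s["position"],s["force"],s["moment"],s["opening"],c)
q=.7316;P=np.array([-85+140*np.cos(q),-105-140*np.sin(q)]);d=c-P;print(np.hypot(*d),np.degrees(np.arctan2(d[1],d[0])))
S=grab("side","8");g=crop(S,290,160,70,80,6)
cv2.imwrite("pics/8.png",g)
E
```

```text
[0.47983021 0.07915754 0.23017953] [-0.15202087 -0.26367141 -1.94175919] [ 0.17110011 -0.02410052  0.05727759] 0.1086944700486105 [-56.81806989  -4.01329305]
208.83274803296854 111.33953045310137
```

The TCP is at z=0.2302, the seated level, with only about 2 N. The pin must be in hole 4, because any other position would hold the bar up. I'll release and retreat clear of the view.

Emit:
{"api": "arm_command", "payload": {
  "targets": [
    {"rot": [0, 0, 0], "offset": [0, 0, 0], "gripper": 0.7},
    {"rot": [0, 0, 0], "offset": [0, 0, 0], "gripper": 0.5},
    {"rot": [0, 0, 0], "offset": [0, 0, 0], "gripper": 0.5},
    {"rot": [0, 0, 0], "offset": [0, 0, 0], "gripper": 0.5},
    {"rot": [0, 0, 0], "offset": [0, 0, -1.5], "gripper": 0.5},
    {"rot": [0, 0, 0], "offset": [0, 0, -4], "gripper": 0.4},
    {"rot": [0, 0, 0], "offset": [0, 0, -8], "gripper": 0.4},
    {"rot": [0, 0, 0], "offset": [0, 0, -12], "gripper": 0.4}
  ]
}}

```text
time_s: 15.0
position: [0.4804, 0.0788, 0.3514]
tcp_rot: [[0.863, 0.505, -0.006], [0.505, -0.863, -0.0], [-0.005, -0.003, -1.0]]
force: [1.2, -0.7, -0.1]
opening: 0.585
```

Emit:
{"api": "arm_command", "payload": {
  "targets": [
    {"rot": [0, 0, 0], "offset": [-14, 27, -1], "gripper": 0.4},
    {"rot": [0, 0, 0], "offset": [-14, 27, -1], "gripper": 0.4},
    {"rot": [0, 0, 0], "offset": [-14, 27, -1], "gripper": 0.4},
    {"rot": [0, 0, 0], "offset": [-14, 27, -1], "gripper": 0.4},
    {"rot": [0, 0, 0], "offset": [-14, 27, -1], "gripper": 0.4},
    {"rot": [0, 0, 0], "offset": [-14, 27, -1], "gripper": 0.4},
    {"rot": [0, 0, 0], "offset": [-14, 27, -1], "gripper": 0.4},
    {"rot": [0, 0, 0], "offset": [-14, 27, -1], "gripper": 0.4}
  ]
}}

```text
time_s: 15.8
position: [0.4964, -0.2262, 0.3601]
tcp_rot: [[0.864, 0.503, -0.005], [0.503, -0.864, 0.0], [-0.004, -0.003, -1.0]]
force: [-0.0, -0.5, 1.3]
opening: 0.596
```

```bash
python3 - <<'E'
from h import *
s=bot.read_state();print(s["time_s"],s["position"],s["opening"],s["force"])
T=grab("top","9");S=grab("side","9")
a=crop(T,235,125,160,150,3)[:,:400];b=crop(S,290,155,80,75,5)
H=max(a.shape[0],b.shape[0]);f=lambda i:cv2.copyMakeBorder(i,0,H-i.shape[0],0,0,0)
cv2.imwrite("pics/9.png",np.hstack([f(a),f(b)]))
q=.7316;P=np.array([-85+140*np.cos(q),-105-140*np.sin(q)])
u=np.array([np.cos(np.radians(111.3)),np.sin(np.radians(111.3))])
for n,r,z in(("h4 top",180,156),("pin tip if seated",180,163),("tab top",211,183),("h3",160,156),("piv",0,161)):print(n,proj(T,W(*(P+r*u),z)).round(1),proj(S,W(*(P+r*u),z)).round(1))
E
```

```text
15.8 [ 0.49637937 -0.22617577  0.36012294] 0.5958592561080704 [-0.00445754 -0.46182609  1.34035632]
h4 top [298.7 222.8] [330.4 203.4]
pin tip if seated [298.5 222.6] [330.5 201.5]
tab top [287.2 228.4] [333.2 202.1]
h3 [305.4 218.9] [328.9 199.6]
piv [359.1 188.2] [317.9 171. ]
```

View pics/9.png

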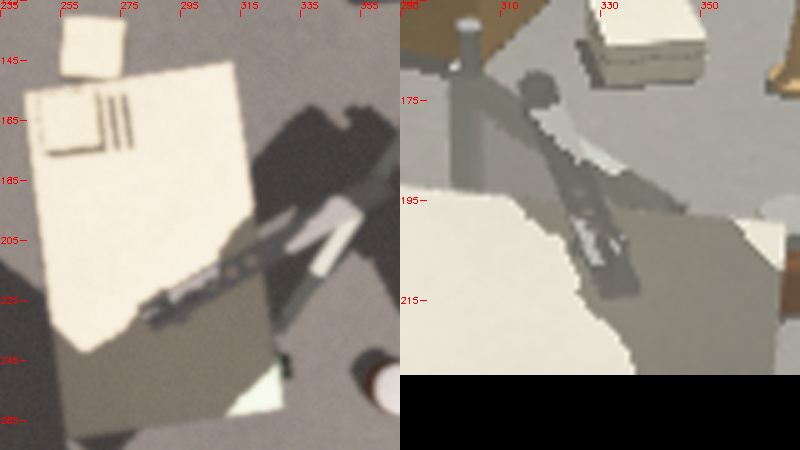

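The top view shows the door at the wider gap and the stay lying from the stud (347,193) across the pin's place to the tab (285,228). That matches the seated prediction, and the boxes are unmoved. The pin itself is in shade, so I'll check the height by touch with closed fingertips on the tab. Seated, contact should come at TCP z≈0.253.

```bash
python3 - <<'E'
from h import *
s=bot.read_state()
print(s["position"],delta(s["position"],s["tcp_rot"],[.479,.0805,.263],toolR(120.35,0,1)))
E
```

```text
[ 0.49620811 -0.22369099  0.36012487] (array([ 13.94, -27.07,   9.76]), array([-0.2,  0.2,  0. ]))
```

Emit:
{"api": "arm_command", "payload": {
  "targets": [
    {"rot": [0, 0, 0], "offset": [13.9, -27.1, 3], "gripper": 1},
    {"rot": [0, 0, 0], "offset": [13.9, -27.1, 3], "gripper": 1},
    {"rot": [0, 0, 0], "offset": [13.9, -27.1, 3], "gripper": 1},
    {"rot": [0, 0, 0], "offset": [13.9, -27.1, 3], "gripper": 1},
    {"rot": [0, 0, 0], "offset": [13.9, -27.1, 3], "gripper": 1},
    {"rot": [0, 0, 0], "offset": [13.9, -27.1, 3], "gripper": 1},
    {"rot": [0, 0, 0], "offset": [13.9, -27.1, 3], "gripper": 1},
    {"rot": [0, 0, 0], "offset": [13.9, -27.1, 3], "gripper": 1}
  ]
}}

```text
time_s: 16.7
position: [0.478, 0.082, 0.3305]
tcp_rot: [[0.86, 0.511, -0.005], [0.511, -0.86, -0.001], [-0.004, -0.002, -1.0]]
force: [0.3, -0.4, 0.2]
opening: 0.021
```

Emit:
{"api": "arm_command", "payload": {
  "targets": [
    {"rot": [0, 0, 0], "offset": [0, 0, 3], "gripper": 1},
    {"rot": [0, 0, 0], "offset": [0, 0, 6], "gripper": 1},
    {"rot": [0, 0, 0], "offset": [0, 0, 6.5], "gripper": 1},
    {"rot": [0, 0, 0], "offset": [0, 0, 6.8], "gripper": 1},
    {"rot": [0, 0, 0], "offset": [0, 0, 6.8], "gripper": 1},
    {"rot": [0, 0, 0], "offset": [0, 0, 6.8], "gripper": 1}
  ]
}}

```text
time_s: 17.3
position: [0.48, 0.0788, 0.2636]
tcp_rot: [[0.863, 0.505, -0.002], [0.505, -0.863, -0.001], [-0.002, -0.0, -1.0]]
force: [0.6, -0.2, 1.0]
opening: 0.012
```

Emit:
{"api": "arm_command", "payload": {
  "targets": [
    {"rot": [0, 0, 0], "offset": [0, 0, 0.4], "gripper": 1},
    {"rot": [0, 0, 0], "offset": [0, 0, 0.8], "gripper": 1},
    {"rot": [0, 0, 0], "offset": [0, 0, 0.8], "gripper": 1},
    {"rot": [0, 0, 0], "offset": [0, 0, 0.8], "gripper": 1}
  ]
}}

```text
time_s: 17.7
position: [0.479, 0.0792, 0.2544]
tcp_rot: [[0.863, 0.506, -0.005], [0.506, -0.863, -0.0], [-0.004, -0.002, -1.0]]
force: [0.4, -0.9, 0.2]
opening: 0.004
```

Emit:
{"api": "arm_command", "payload": {
  "targets": [
    {"rot": [0, 0, 0], "offset": [0, 0, 0.15], "gripper": 1},
    {"rot": [0, 0, 0], "offset": [0, 0, 0.15], "gripper": 1}
  ]
}}

```text
time_s: 17.9
position: [0.4793, 0.0792, 0.2531]
tcp_rot: [[0.863, 0.506, -0.004], [0.506, -0.863, -0.0], [-0.003, -0.001, -1.0]]
force: [-0.2, -0.6, 1.3]
opening: 0.006
```

Emit:
{"api": "arm_command", "payload": {
  "targets": [
    {"rot": [0, 0, 0], "offset": [0, 0, 0.15], "gripper": 1},
    {"rot": [0, 0, 0], "offset": [0, 0, 0.15], "gripper": 1}
  ]
}}

```text
time_s: 18.1
position: [0.4793, 0.0797, 0.2526]
tcp_rot: [[0.863, 0.506, -0.003], [0.506, -0.863, 0.001], [-0.002, -0.002, -1.0]]
force: [-1.6, 0.8, 10.1]
opening: 0.006
```

Contact comes at z≈0.2527 with 10 N, exactly the seated height. Now I'll retreat clear.

Emit:
{"api": "arm_command", "payload": {
  "targets": [
    {"rot": [0, 0, 0], "offset": [0, 0, -2], "gripper": 1},
    {"rot": [0, 0, 0], "offset": [0, 0, -6], "gripper": 1},
    {"rot": [0, 0, 0], "offset": [0, 0, -10], "gripper": 1},
    {"rot": [0, 0, 0], "offset": [0, 0, -10], "gripper": 1},
    {"rot": [0, 0, 0], "offset": [0, 0, -10], "gripper": 1}
  ]
}}

```text
time_s: 18.6
position: [0.4796, 0.0792, 0.3522]
tcp_rot: [[0.863, 0.506, -0.002], [0.506, -0.863, -0.001], [-0.002, -0.001, -1.0]]
force: [-0.7, -0.6, -0.9]
opening: 0.003
```

```bash
python3 - <<'E'
from h import *
from rig import ticket
s=bot.read_state();print(s["time_s"],s["position"],s["force"])
a=load("pics/side9.npz")["frame"].astype(int);b=viewer.capture("side")["frame"].astype(int)
# stud & handle area unchanged since release?
print(np.abs(a-b)[158:180,296:330].mean())
print(ticket.hand_in())
E
```

```text
18.6 [0.47964582 0.07923869 0.35216581] [-0.65419064 -0.56647496 -0.90366923]
10.503119429590019
the job is handed in; nothing more can be done
None
```

The stay's last hole now sits down over the pin and holds the door at about 0.73 rad. I handed the job in at 18.6 s with the gripper about 10 cm above the tab.

I lifted the stay off the pin, which was in hole 2, and laid it on the roof on the hinge side of the pin. Then I let go of it and swung the door by its post handle from about 0.175 rad. After that I took the stay up again by its tab, lowered it onto the pin and released it.

**Checks that agreed:**
- **Seating by height:** the tool stood at z 0.230 m when I released the stay, the same as at the first grip while it was seated.
- **Seating by touch:** closed fingertips pressed lightly on the tab and met it at 0.2527 m, against about 0.253 m expected, with 10 N.
- **Forces:** the highest reading at the end of a move was about 10 N.
- **Picture after release:** the stay was in line with its predicted place, and the boxes in view stood where they were.

**Checks that did not settle it:**
- **Pin not seen:** in that picture the pin was in the arm's shadow, so seating rests on height, touch and geometry.
- **Last image comparison:** the area around the stud and handle differed by 10.5 grey levels on average from the earlier picture. I put this down to the arm's shadow having moved, but did not confirm it.
- **Other loose things:** I did not measure them one by one at the end; nothing touched them that I know of.

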